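# Load a Petri dish into the push-latch drawer of a dish scanner

### The job

Put the covered Petri dish into the bench scanner for its reading. Press the front of the scanner's shut drawer gently in until its push latch lets go, get your hand out of the way so that the drawer springs fully out on its own, and set the dish level in the round nest of its tray. Then push the drawer home until the latch catches, so that it stays shut with the dish inside; do not force the drawer, and leave the pot, the dropper bottle and the forceps as they are.

Things in the scene. Friction and masses are not known exactly. Their poses are not given: they have to be found in the camera images.
- reader: Fixed low white bench scanner, 200 wide x 200 deep x 95 high, black sloping display above a dark drawer. Origin under its centre on the worktop; its x points from its front to its back (away from the robot), y to its left, z up. Vertical front face 100 mm before the origin, up to z = 60; above that the front leans back to x = -76 mm at the top.
- drawer (a joint): Opening of the drawer in m along the scanner's -x: 0 (to 1 mm) shut and latched, 0.12 fully out. Spring pushes out with 3.2 N (shut) to 2 N (out), a damper of 30 N s/m lets it glide out at 0.1 m/s. Push-push latch: pushed in past shut by 5 to 13 mm (differs each time, cannot be seen) it trips under 6 N, firm end stop 1 mm further; over 25 N is forcing.
- drawer_front (a point): Centre of the flat front of the drawer's dark block, 128 wide x 38 high (18 to 56 mm above the worktop), which stands 18 mm proud of the housing when shut. Marked by a round thumb spot. Moves with the drawer; axes as the scanner's. Shut drawer: press here toward +x of the scanner till the stop is felt, let go, it springs out. Same to shut: push to the stop, let go, it is caught.
- nest (a point): Centre of the floor of the round nest in the drawer's tray, 27 mm above the worktop, 66 mm across, 6 mm deep (tray top 33 mm above the worktop, 118 wide), 68 mm behind the drawer's front face; pale floor. It is inside the scanner when shut; fully out it lies 70 mm before the housing's front face. Moves with the drawer; axes as the scanner's.
- dish_centre (a point): Centre, half-way up, of the loose covered Petri dish: clear plastic, round, 15 mm high, lid rim 60 mm across in its top 2 mm, 56 mm across below; about 15 g. z up. It lies flat on the worktop.
- pot: Bystander: white sample pot with lid, 44 across x 58 high, standing; origin under its centre, z up.
- dropper: Bystander: brown dropper bottle with black cap, 30 across x 82 high, standing; origin under its centre, z up.
- forceps_1: Bystander: steel forceps, 122 x 15 x 10, lying flat; origin under its middle, long along its y.
Not all that is in view belongs to the job. Leave any orange look-alike of the part that bears dish_centre alone.

How it is judged (in metres and radians):
On the way, in this order (a step that is already met when the one before it is completed fails the run):
1. the drawer has sprung fully out and nothing touches it (value of joint drawer above 0.115 m and contact force between each of the fingers, the arm and drawer below 0.3 N), for 0.2 s.
2. the dish lies released in the nest of the open drawer (value of joint drawer above 0.1 m and horizontal distance between dish_centre and nest below 0.007 m and z of dish_centre in the frame of nest between 0.004 and 0.0095 m and angle between dish_centre's own z axis and vertical below 0.06 rad and contact force between the fingers and dish below 0.1 N), for 0.2 s.
At the end, for the whole second after the job is handed in: The drawer is shut and held by its latch (within 4 mm of its latched place) at rest, and the dish lies level in the nest inside (within 7 mm of its centre, on its floor, tilt under 0.06 rad), at rest (value of joint drawer between -0.004 and 0.004 m and velocity of joint drawer between -0.005 and 0.005 m/s and horizontal distance between dish_centre and nest below 0.007 m and z of dish_centre in the frame of nest between 0.004 and 0.0095 m and angle between dish_centre's own z axis and vertical below 0.06 rad and contact force between the fingers and dish below 0.1 N and linear speed of dish below 0.02 m/s); the robot touches nothing.
It fails at once if the drawer is forced: pressed with more than 25 N (contact force between any of the fingers, the arm and drawer above 25 N).
It fails at once if the hand is in the drawer's way, or pulls it, while it glides out (drawer between 30 and 115 mm open and opening) (value of joint drawer between 0.03 and 0.115 m and velocity of joint drawer above 0.03 m/s and contact force between any of the fingers, the arm and drawer above 1 N).
It fails at once if the dish is tipped more than 0.5 rad (angle between dish_centre's own z axis and vertical above 0.5 rad).
It fails at once if the pot, the dropper bottle or the forceps is shoved more than 20 mm or knocked over (distance of any of pot, dropper, forceps_1 from where it was at the start of the episode above 0.02 m or angle between any of pot, dropper's own z axis and vertical above 0.5 rad).
It also fails if it takes over 66 s, if anything falls off the work surface, if the arm or the gripper's body presses on something with over 40 N, if the wrist force passes 120 N, or if a joint passes its speed limit or range.

### The arm

A 7-joint arm with a two-finger parallel gripper is mounted at the origin on a cart in front of the work surface, level with it; the furniture and walls round the work are solid. World frame = base frame: x ahead of the robot, y to its left, z up, the work surface at z = 0. Lengths are in m, angles in degrees, forces in N, time in s.
With the tool pointing down it reaches from about 0.425 to 0.875 m from the base axis. Payload 4.7 kg.
Tool frame: the origin (TCP) lies between the finger pads; the fingertips stand env.finger_overhang ahead of it and the grasp point (between the pads) lies 5 mm behind it (env.finger_overhang is the distance from the TCP to the fingertips, in m); z points along the fingers, y is the line along which they close (so a half turn about z gives the same grasp; the last joint's range is limited). The gripper opens to 87 mm and grips with 3 to 60 N. Pads are 19 mm wide; open, the fingers measure 117 mm over their backs; the gripper's body (75 mm by 190 mm) begins 51 mm behind the grasp point.
Start: joints at [-72.187, 18.392, -4.016, 83.108, 1.295, 78.541, -3.26], TCP at [0.19, 0.622, 0.237] pointing down, gripper open.
Joint ranges: [-163.93, 163.93], [-17.29, 119.83], [-79.2, 71.16], [3.27, 140.29], [-89.18, 269.18], [5.43, 117.66], [-154.24, 154.24]. Speed limits (degrees/s): [147.25, 147.25, 180, 180, 180, 180, 180].

### API

Orientations are given as [roll, pitch, yaw] about the fixed x, y, z axes, in that order (R = Rz(yaw) Ry(pitch) Rx(roll)).
In Python, from cell import telemetry, eyes, env, models gives the robot as it stands. The module is installed in compiled form; this text tells all that it offers.
- The arm moves only by the tool drive_tool, never from a script. Its arguments are lists of equal length, an entry for each row: "angular": the turn, a rotation vector about the tool's x, y, z in rad, a list of three; "delta_pos": the shift along the tool's x, y, z in cm, a list of three; "gripper": the finger opening in cm, from 0 to 8.7. A call has 1 to 20 rows; each row shifts and turns the commanded pose from where the row before left it, along the tool's axes as they then stand; what a row does not reach is not made up. A row lasts 1/10 s, in which the tool goes at most 50 mm and 8.59 degrees, less where a joint would pass 70% of its speed; a pose out of reach is approached as far as the arm can. A call with a gripper value outside its range is refused whole. The fingers move at their own pace and stop on an object; "squeeze" is the grip in N (left out, the last holds). Time passes only in rows, so rows that do not move let the fingers close. It gives the time, the measured TCP pose, the force, the opening and the grip force at its end, in the units of the state.
- telemetry.get_obs(): the state, without advancing time (a new reading comes with each control period).
- eyes.read_camera(name): name is "side" or "top" or "wrist"; returns a dict with "pixels" (420x560x3 uint8, red, green, blue), "mtx" (3x3 intrinsics, pixels), "D" ([k1, k2, p1, p2, k3] as OpenCV has them; the pictures are not rectified), "origin" and "orientation" of the camera in the world. Camera axes: x right, y down, z forward; pixel columns grow to the right and rows downward; lengths in m; the calibration is good to about 2 mm. A picture is of the moment at which its call begins. There is no depth.
- env.sign_off(): hands the job in; it is judged then, once.
Trained networks look in a picture, given as the dict that the camera call returned (one of the last four; its "shot" number tells which), for a name from the list of things; names that differ only in an ending like _2 or _b are one class to them, and where a whole thing is asked for, a point or a joint stands for the part that bears it (a point fixed in the world has none). Each returns a list of dicts, best first, with "p" (0 to 1); they miss things now and then, are a little off and sometimes report something else, mostly with a low value. They report only what shows in the picture. A call takes as long as a camera call. They do not tell look-alikes from the thing itself.
- models.search_frame(picture, target): "centre" ([column, row] in pixels, amid what is visible of it).
- models.cut_out(picture, target): "pixels" (420x560 bool, what is visible of it) and "centre" ([column, row] in pixels, amid what is visible of it).
The state is a dict: "time_s": time; "qpos": joint angles; "joint_velocities": joint speeds; "effort": joint torques, N m; "tool_pos": TCP position; "tool_rot": TCP orientation; "force": force on the tool from outside, world axes, zero at the start; "wrist_torque": the same for the moment, N m; "grip_width": finger opening in m; "grasp_force": force on a finger pad.
Only numpy, scipy, OpenCV 4.12 (cv2) and the standard library are available. Lean on these libraries where they do the work, as an engineer would, in place of code of your own. Each camera call takes 0.05 s, during which the arm holds its last target. There are 200 camera calls.

## Working session

There is one attempt and no reset: what is moved stays moved. The work goes in short steps, Python scripts to look and compute and a tool call to move; the robot and the scene stay as the last step left them, time stands still between calls to the robot, and variables do not carry over. Pictures are saved under pics/ and viewed, at most 10 in all, crops included, and the job is handed in when it is done.

Besides the shell and the picture viewer there is one more tool, called after ">>>" in YAML: its name, and indented under it one key for each argument. drive_tool: Moves the arm, as the interface text tells. Its arguments: {"type":"object","properties":{"angular":{"type":"array","items":{"type":"array","items":{"type":"number"}}},"delta_pos":{"type":"array","items":{"type":"array","items":{"type":"number"}}},"gripper":{"type":"array","items":{"type":"number"}},"squeeze":{"type":"number"}},"required":["angular","delta_pos","gripper"]}

```bash
mkdir -p pics; cat > h.py <<'E'
import numpy as np, cv2
from cell import telemetry, eyes, env, models
from scipy.spatial.transform import Rotation as R
def rot(o):
    o=np.array(o,float)
    if o.shape==(3,3): return o
    if o.size==4: return R.from_quat(o).as_matrix()
    return R.from_euler('xyz',o,degrees=True).as_matrix()
def px2w(c,px,z):
    n=cv2.undistortPoints(np.array(px,float).reshape(-1,1,2),np.array(c['mtx'],float),np.array(c['D'],float)).reshape(-1,2)
    d=np.c_[n,np.ones(len(n))]@rot(c['orientation']).T
    o=np.array(c['origin'],float)
    return o+d*((z-o[2])/d[:,2])[:,None]
def w2px(c,P):
    Rm=rot(c['orientation']);t=-Rm.T@np.array(c['origin'],float)
    return cv2.projectPoints(np.array(P,float).reshape(-1,3),cv2.Rodrigues(Rm.T)[0],t,np.array(c['mtx'],float),np.array(c['D'],float))[0].reshape(-1,2)
def save(c,n): cv2.imwrite('pics/'+n+'.png',c['pixels'][:,:,::-1])
E
cat > a.py <<'E'
from h import *
print(env.finger_overhang, telemetry.get_obs())
ims=[]
for n in ['top','side']:
    c=eyes.read_camera(n); print(n,c['origin'],c['orientation'],np.array(c['mtx']).tolist())
    ims.append(c['pixels'])
    for t,z in [('reader',.05),('drawer_front',.037),('dish_centre',.0075),('pot',.03),('dropper',.04),('forceps_1',.005)]:
        for r in models.search_frame(c,t)[:3]: print(t,round(r['p'],2),np.round(r['centre'],1),px2w(c,r['centre'],z)[0].round(3))
    save(c,n+'0')
E
python3 a.py
```

```text
0.014 {'time_s': 0.0, 'qpos': array([-72.18641088,  18.43824761,  -4.01385054,  83.17523281,
         1.29313741,  78.54109853,  -3.25918066]), 'joint_velocities': array([ 0.03094161, -0.01338122,  0.0708688 ,  0.03143065, -0.04837969,
        0.02544334, -0.00219515]), 'effort': array([ 2.49909465e-05, -4.91291821e+01, -4.04321887e-01, -3.12515116e+01,
       -6.40980061e-02,  4.40289569e-02,  1.86002562e-04]), 'tool_pos': array([0.19000231, 0.62105335, 0.23546756]), 'tool_rot': array([-1.79890554e+02,  4.51802466e-03,  1.62995025e+02]), 'force': array([-0.06798811,  0.01545448,  0.4657509 ]), 'wrist_torque': array([-0.01749537,  0.00864795,  0.00641134]), 'grasp_force': 0.0, 'grip_width': 0.08731594349122647}
top [0.34643121 0.09557671 1.38947032] [-170.45501823   -0.85078409  -91.04163463] [[502.7875148841344, 0.0, 277.24187875865863], [0.0, 502.7875148841344, 214.00212052985117], [0.0, 0.0, 1.0]]
reader 0.96 [193.1 179.5] [0.67  0.299 0.05 ]
reader 0.74 [197.9 210.1] [0.585 0.286 0.05 ]
drawer_front 0.77 [196.4 210.9] [0.585 0.291 0.037]
dish_centre 0.56 [429.8 256.6] [ 0.452 -0.349  0.008]
dish_centre 0.54 [382.3 241.6] [ 0.496 -0.219  0.008]
pot 0.54 [113.7 262.1] [0.45  0.513 0.03 ]
side [-0.68007998 -0.39004288  0.9767923 ] [-125.13421611    1.35323103  -70.59329584] [[545.1166116794784, 0.0, 279.6338680161634], [0.0, 545.1166116794784, 212.07373693355868], [0.0, 0.0, 1.0]]
reader 0.81 [236.1 171.4] [0.733 0.284 0.05 ]
reader 0.43 [229.  198.1] [0.579 0.242 0.05 ]
drawer_front 0.56 [226.8 196.3] [0.604 0.261 0.037]
dish_centre 0.69 [414.6 275.5] [ 0.446 -0.344  0.007]
dish_centre 0.55 [371.3 258.5] [ 0.479 -0.223  0.007]
pot 0.52 [128.6 209.6] [0.455 0.523 0.03 ]
dropper 0.49 [373.4 226. ] [ 0.584 -0.205  0.04 ]
forceps_1 0.55 [276.9 252.4] [0.428 0.033 0.005]
```

View pics/top0.png

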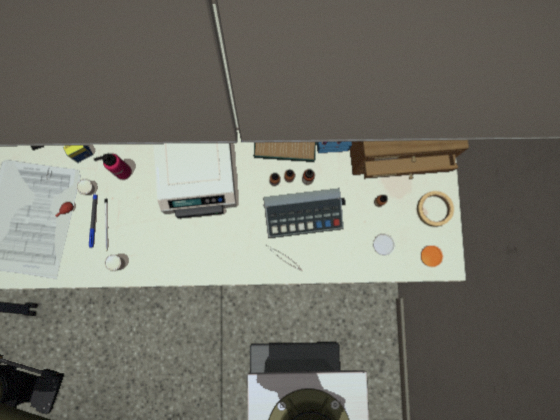

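View pics/side0.png

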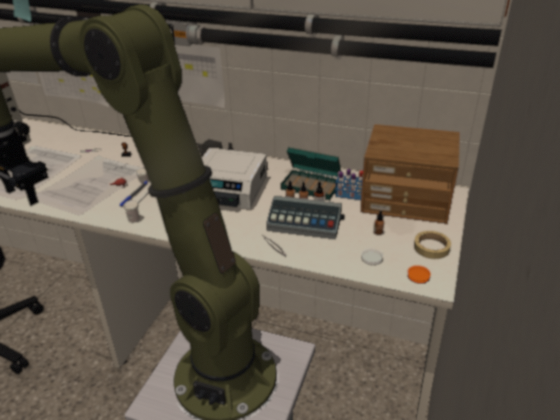

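Both views agree. The clear dish is at top (382,242), the orange look-alike at (430,256), the dropper at (380,200), the forceps at (284,257), the pot at (114,262), and the scanner at (195,180) with its drawer at (198,211). Next I'll measure the scanner yaw.

```bash
cat > b.py <<'E'
from h import *
c=eyes.read_camera('top')
for t,z in [('drawer_front',.056),('reader',.095),('dish_centre',.015)]:
    for r in models.cut_out(c,t)[:2]:
        m=r['pixels'].astype(np.uint8); cn=max(cv2.findContours(m,0,1)[0],key=len).reshape(-1,2)
        P=px2w(c,cn,z)[:,:2].astype(np.float32)*1000
        rc=cv2.minAreaRect(P); print(t,round(r['p'],2),m.sum(),rc, cv2.boxPoints(rc).round(0).tolist())
# edge in crop
im=c['pixels'][130:240,140:260]; cv2.imwrite('pics/crop.png',cv2.resize(im,None,fx=6,fy=5.4,interpolation=2)[:,:,::-1])
E
python3 b.py
```

```text
drawer_front 0.82 534 ((579.6674194335938, 280.69964599609375), (31.335851669311523, 132.16766357421875), 5.2076640129089355) [[558.0, 345.0], [570.0, 213.0], [601.0, 216.0], [589.0, 348.0]]
reader 0.97 5523 ((662.5204467773438, 287.771484375), (205.5042266845703, 206.3267364501953), 5.424887180328369) [[550.0, 381.0], [570.0, 175.0], [775.0, 195.0], [755.0, 400.0]]
dish_centre 0.86 379 ((455.1117858886719, -351.1913757324219), (58.15254592895508, 58.3767204284668), 86.25813293457031) [[424.0, -378.0], [482.0, -382.0], [486.0, -324.0], [428.0, -320.0]]
dish_centre 0.62 358 ((489.55615234375, -221.0001678466797), (55.752017974853516, 55.8104133605957), 43.097686767578125) [[450.0, -220.0], [488.0, -260.0], [529.0, -222.0], [491.0, -182.0]]
```

View pics/crop.png

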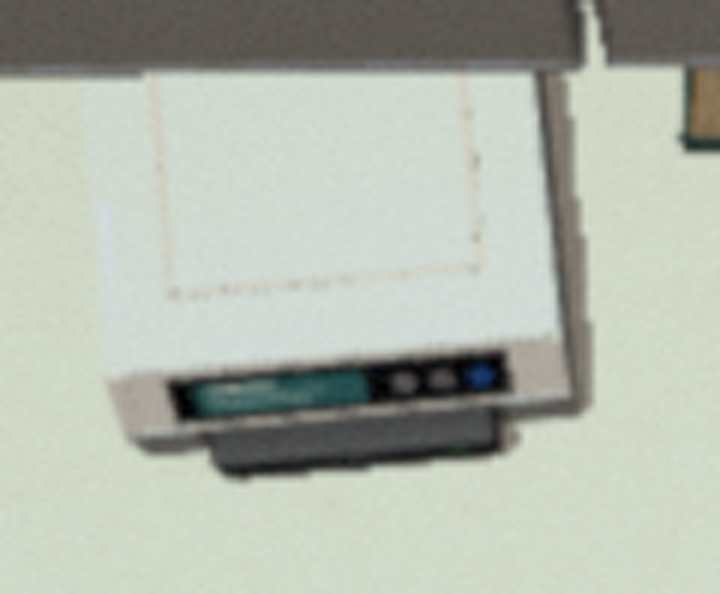

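>>> drive_tool:
  angular:
    - [0,0,-0.129]
    - [0,0,-0.129]
    - [0,0,-0.129]
    - [0,0,0]
    - [0,0,0]
    - [0,0,0]
    - [0,0,0]
    - [0,0,0]
    - [0,0,0]
    - [0,0,0]
    - [0,0,0]
    - [0,0,0]
    - [0,0,0]
    - [0,0,0]
    - [0,0,0]
  delta_pos:
    - [0,0,0]
    - [0,0,0]
    - [0,0,0]
    - [-2.4,-3.12,0]
    - [-2.4,-3.12,0]
    - [-2.4,-3.12,0]
    - [-2.4,-3.12,0]
    - [-2.4,-3.12,0]
    - [-2.4,-3.12,0]
    - [-2.4,-3.12,0]
    - [-2.4,-3.12,0]
    - [-2.4,-3.12,0]
    - [-2.4,-3.12,0]
    - [-2.4,-3.12,0]
    - [-2.4,-3.12,0]
  gripper: [0,0,0,0,0,0,0,0,0,0,0,0,0,0,0]

```text
time_s: 2.4
tool_pos: [0.5116, 0.2734, 0.2369]
tool_rot: [180.0, 0.0, -174.8]
force: [0.2, 0.1, 0.8]
grip_width: 0.0002
grasp_force: 0.0
```

```bash
cat > c.py <<'E'
from h import *
o=telemetry.get_obs(); print(o['tool_pos'],o['tool_rot'],o['qpos'])
c=eyes.read_camera('wrist'); save(c,'w1'); print(c['origin'],c['orientation'])
for t,z in [('drawer_front',.056)]:
    for r in models.cut_out(c,t)[:2]:
        m=r['pixels'].astype(np.uint8); cn=max(cv2.findContours(m,0,1)[0],key=len).reshape(-1,2)
        P=px2w(c,cn,z)[:,:2].astype(np.float32)*1000
        rc=cv2.minAreaRect(P); print(t,round(r['p'],2),m.sum(),rc, cv2.boxPoints(rc).round(0).tolist())
E
python3 c.py
```

```text
[0.51163652 0.27342401 0.23688461] [ 1.79974868e+02  3.55466160e-02 -1.74823460e+02] [-40.01796445   9.73640136  10.49333031  93.87636745  -1.82340826
  76.51081707  65.92820297]
[0.44376657 0.26712276 0.38442115] [ 1.65654454e+02 -3.62388182e-02  9.52425439e+01]
```

View pics/w1.png

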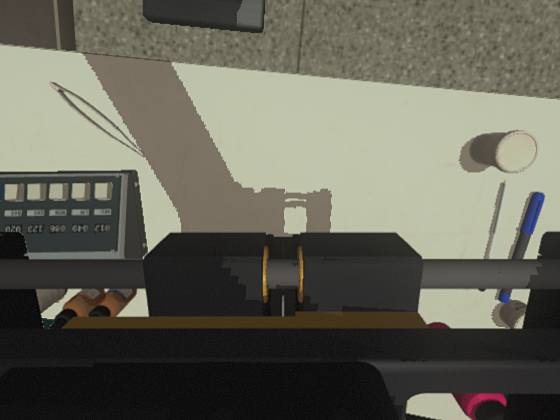

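The wrist camera looks at the robot side of the fingers, and the pot shows at (515,150). The area around and under the fingers is clear, so I'll go down in front of the drawer.

>>> drive_tool:
  angular:
    - [0,0,0]
    - [0,0,0]
    - [0,0,0]
    - [0,0,0]
    - [0,0,0]
    - [0,0,0]
    - [0,0,0]
    - [0,0,0]
    - [0,0,0]
    - [0,0,0]
    - [0,0,0]
    - [0,0,0]
  delta_pos:
    - [0,0,3.5]
    - [0,0,3.5]
    - [0,0,3.5]
    - [0,0,3.5]
    - [0,0,3]
    - [0,0,1.9]
    - [-1,0,0]
    - [-1,0,0]
    - [-1,0,0]
    - [-0.5,0,0]
    - [-0.2,0,0]
    - [0,0,0]
  gripper: [0,0,0,0,0,0,0,0,0,0,0,0]

```text
time_s: 3.7
tool_pos: [0.5481, 0.2781, 0.0481]
tool_rot: [180.0, 0.0, -174.8]
force: [-0.6, -1.0, -0.2]
grip_width: 0.0006
grasp_force: 0.0
```

```bash
cat > d.py <<'E'
from h import *
import sys
c=eyes.read_camera('side'); p=w2px(c,[[.56,.28,.05]])[0].astype(int); print(p)
x,y=p; im=c['pixels'][max(0,y-55):y+55,max(0,x-75):x+75]
cv2.imwrite('pics/'+sys.argv[1]+'.png',cv2.resize(im,None,fx=4.5,fy=4.5,interpolation=2)[:,:,::-1])
E
python3 d.py s2
```

```text
[215 199]
```

View pics/s2.png

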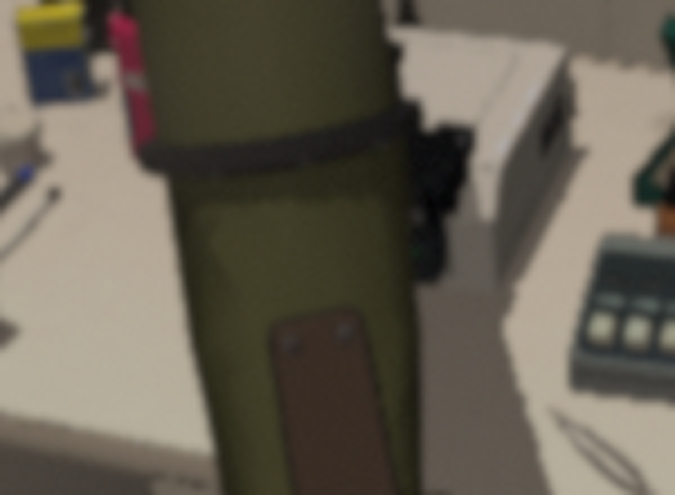

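The arm blocks the side view, so I'll go by force from here.

>>> drive_tool:
  angular:
    - [0,0,0]
    - [0,0,0]
    - [0,0,0]
    - [0,0,0]
    - [0,0,0]
    - [0,0,0]
  delta_pos:
    - [-0.2,0,0]
    - [-0.2,0,0]
    - [-0.2,0,0]
    - [-0.2,0,0]
    - [-0.2,0,0]
    - [0,0,0]
  gripper: [0,0,0,0,0,0]

```text
time_s: 4.35
tool_pos: [0.5579, 0.2789, 0.0476]
tool_rot: [180.0, 0.0, -174.8]
force: [0.4, 0.1, -0.5]
grip_width: 0.0006
grasp_force: 0.0
```

>>> drive_tool:
  angular:
    - [0,0,0]
    - [0,0,0]
    - [0,0,0]
    - [0,0,0]
    - [0,0,0]
  delta_pos:
    - [-0.2,0,0]
    - [-0.2,0,0]
    - [-0.2,0,0]
    - [-0.2,0,0]
    - [0,0,0]
  gripper: [0,0,0,0,0]

```text
time_s: 4.85
tool_pos: [0.565, 0.2796, 0.0475]
tool_rot: [-180.0, -0.1, -174.8]
force: [-2.6, -0.6, 2.3]
grip_width: 0.0005
grasp_force: 1.6
```

>>> drive_tool:
  angular:
    - [0,0,0]
    - [0,0,0]
    - [0,0,0]
    - [0,0,0]
    - [0,0,0]
  delta_pos:
    - [-0.1,0,0]
    - [-0.1,0,0]
    - [-0.1,0,0]
    - [-0.1,0,0]
    - [0,0,0]
  gripper: [0,0,0,0,0]

```text
time_s: 5.35
tool_pos: [0.5696, 0.28, 0.0475]
tool_rot: [180.0, 0.0, -174.8]
force: [-3.3, -0.1, 0.3]
grip_width: 0.0004
grasp_force: 1.6
```

>>> drive_tool:
  angular:
    - [0,0,0]
    - [0,0,0]
    - [0,0,0]
    - [0,0,0]
  delta_pos:
    - [-0.1,0,0]
    - [-0.1,0,0]
    - [-0.1,0,0]
    - [0,0,0]
  gripper: [0,0,0,0]

```text
time_s: 5.75
tool_pos: [0.5727, 0.2803, 0.0475]
tool_rot: [180.0, 0.0, -174.8]
force: [-1.9, -0.5, 0.3]
grip_width: 0.0003
grasp_force: 1.4
```

>>> drive_tool:
  angular:
    - [0,0,0]
    - [0,0,0]
    - [0,0,0]
    - [0,0,0]
  delta_pos:
    - [-0.1,0,0]
    - [-0.1,0,0]
    - [-0.1,0,0]
    - [0,0,0]
  gripper: [0,0,0,0]

```text
time_s: 6.15
tool_pos: [0.5741, 0.2804, 0.0475]
tool_rot: [-180.0, -0.2, -174.8]
force: [-7.4, -1.7, 3.9]
grip_width: 0.0006
grasp_force: 3.6
```

The force jumped to 7.4 N and the tool stalled, so this is the stop. I'll retreat quickly.

>>> drive_tool:
  angular:
    - [0,0,0]
    - [0,0,0]
    - [0,0,0]
    - [0,0,0]
    - [0,0,0]
    - [0,0,0]
    - [0,0,0]
    - [0,0,0]
    - [0,0,0]
    - [0,0,0]
    - [0,0,0]
    - [0,0,0]
    - [0,0,0]
    - [0,0,0]
    - [0,0,0]
    - [0,0,0]
    - [0,0,0]
    - [0,0,0]
  delta_pos:
    - [4,0,0]
    - [4,0,0]
    - [3,0,-3]
    - [0,0,-4.5]
    - [0,0,-4.5]
    - [0,0,-4.5]
    - [0,-4.5,0]
    - [0,-4.5,0]
    - [0,-4.5,0]
    - [0,-4.5,0]
    - [0,-4.5,0]
    - [0,-4.5,0]
    - [0,-4.5,0]
    - [0,-4.5,0]
    - [0,-4.5,0]
    - [0,-4.5,0]
    - [0,0,0]
    - [0,0,0]
  gripper: [0,0,0,0,0,0,8.7,8.7,8.7,8.7,8.7,8.7,8.7,8.7,8.7,8.7,8.7,8.7]

```text
time_s: 7.95
tool_pos: [0.507, -0.1796, 0.213]
tool_rot: [-179.9, 0.1, -175.0]
force: [0.6, 1.6, -0.1]
grip_width: 0.0847
grasp_force: 0.0
```

```bash
cat > e.py <<'E'
from h import *
print(telemetry.get_obs()['tool_pos'],telemetry.get_obs()['qpos'].round(0))
c=eyes.read_camera('top')
for t,z in [('drawer_front',.056),('nest',.033),('dish_centre',.015)]:
    for r in models.cut_out(c,t)[:2]:
        m=r['pixels'].astype(np.uint8); cn=max(cv2.findContours(m,0,1)[0],key=len).reshape(-1,2)
        P=px2w(c,cn,z)[:,:2].astype(np.float32)*1000
        rc=cv2.minAreaRect(P); print(t,round(r['p'],2),m.sum(),np.round(r['centre']),rc)
for r in models.search_frame(c,'nest')[:2]: print('nest',r['p'],r['centre'],px2w(c,r['centre'],.027))
im=c['pixels'][130:290,120:300]; cv2.imwrite('pics/t3.png',cv2.resize(im,None,fx=3.7,fy=3.7,interpolation=2)[:,:,::-1])
E
python3 e.py
```

```text
[ 0.50701172 -0.17963341  0.2130465 ] [-16.   5.  35. 102.  -3.  73. 115.]
drawer_front 0.58 2306 [201. 235.] ((522.9179077148438, 276.62896728515625), (139.90731811523438, 129.7549285888672), 5.0677103996276855)
nest 0.69 2299 [202. 234.] ((525.6246337890625, 280.242919921875), (142.2578125, 131.9600830078125), 5.581542015075684)
dish_centre 0.64 266 [384. 245.] ((482.4386901855469, -220.9970245361328), (42.71977233886719, 54.93807601928711), 4.745416164398193)
nest 0.61 [197.9, 235.4] [[0.519464   0.28830121 0.027     ]]
```

View pics/t3.png

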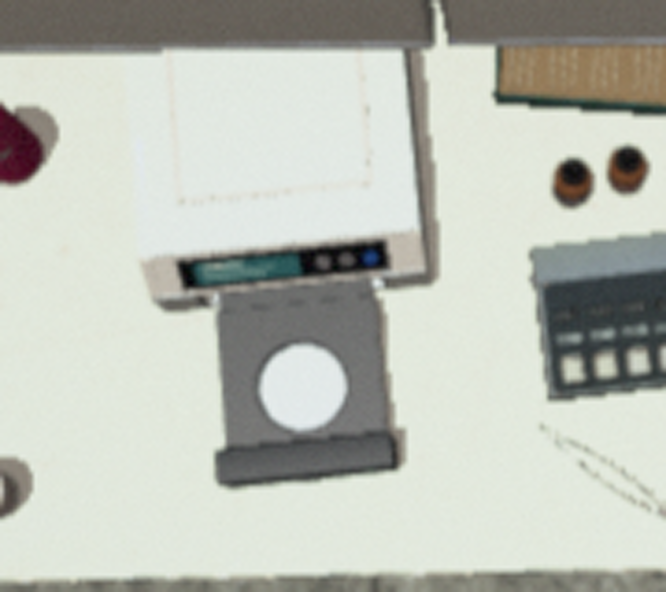

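The drawer is fully out. The pale nest disc shows at crop (303,387), which is about top pixel (202,235).

```bash
cat > f.py <<'E'
from h import *
c=eyes.read_camera('top'); g=c['pixels'].astype(int).min(2)
m=np.zeros_like(g,np.uint8); m[218:250,186:219]=(g[218:250,186:219]>150)
n,l,s,ce=cv2.connectedComponentsWithStats(m); k=l[235,202]; print(s[k],ce[k])
cn=cv2.findContours((l==k).astype(np.uint8),0,1)[0][0].reshape(-1,2)
P=px2w(c,cn,.027)[:,:2]; print('nest',px2w(c,ce[k],.027)[0],cv2.minEnclosingCircle((P*1000).astype(np.float32)))
c=eyes.read_camera('side')
for r in models.cut_out(c,'dish_centre')[:2]: print(r['p'],r['centre'],px2w(c,r['centre'],.009)[0])
E
python3 f.py
```

```text
[190 223  24  24 435] [201.45977011 234.28045977]
nest [0.52237891 0.27864562 0.027     ] ((522.3016357421875, 278.4631042480469), 32.14055633544922)
0.66 [369.1, 258.9] [ 0.47386752 -0.21811091  0.009     ]
0.53 [416.3, 275.0] [ 0.44755326 -0.34769879  0.009     ]
```

>>> drive_tool:
  angular:
    - [0,0,0]
    - [0,0,0]
    - [0,0,0]
  delta_pos:
    - [-2.1,-1.7,0]
    - [-2.1,-1.7,0]
    - [0,0,0]
  gripper: [8.7,8.7,8.7]

```text
time_s: 8.65
tool_pos: [0.5532, -0.2088, 0.2122]
tool_rot: [-179.9, 0.0, -174.8]
force: [0.0, -0.5, 0.6]
grip_width: 0.087
grasp_force: 0.0
```

```bash
cat > g.py <<'E'
from h import *
o=telemetry.get_obs();print(o['tool_pos'],o['tool_rot'],o['qpos'].round(0))
c=eyes.read_camera('wrist'); save(c,'w4')
for r in models.cut_out(c,'dish_centre')[:2]:
    m=r['pixels'].astype(np.uint8); cn=max(cv2.findContours(m,0,1)[0],key=len).reshape(-1,2)
    print(r['p'],r['centre'],cv2.minEnclosingCircle((px2w(c,cn,.014)[:,:2]*1000).astype(np.float32)),px2w(c,r['centre'],.0075))
E
python3 g.py
```

```text
[ 0.55315012 -0.20879689  0.21217586] [-1.79860043e+02  1.48740294e-02 -1.74843208e+02] [-13.  13.  36.  95.  -8.  74. 120.]
0.7 [153.6, 79.8] ((453.39288330078125, -350.21343994140625), 30.707124710083008) [[ 0.45111238 -0.35340264  0.0075    ]]
0.56 [277.0, 127.2] ((487.6090393066406, -221.81654357910156), 30.51202964782715) [[ 0.48695774 -0.22135033  0.0075    ]]
```

View pics/w4.png

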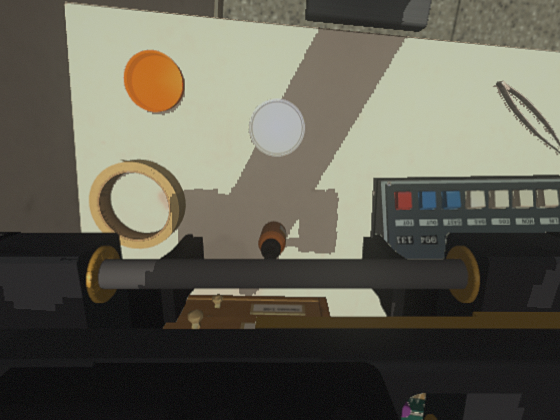

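The dish is at wrist (277,128), and its measured radius of 30.5 mm fits. The orange one is at (153,80). I'll go over the dish and down.

>>> drive_tool:
  angular:
    - [0,0,0]
    - [0,0,0]
    - [0,0,0]
    - [0,0,0]
    - [0,0,0]
    - [0,0,0]
    - [0,0,0]
    - [0,0,0]
    - [0,0,0]
    - [0,0,0]
    - [0,0,0]
  delta_pos:
    - [3.3,-0.35,0]
    - [3.35,-0.35,0]
    - [0,0,0]
    - [0,0,3.5]
    - [0,0,3.5]
    - [0,0,3.5]
    - [0,0,3.5]
    - [0,0,2.5]
    - [0,0,1.5]
    - [0,0,1]
    - [0,0,0]
  gripper: [8.7,8.7,8.7,8.7,8.7,8.7,8.7,8.7,8.7,8.7,8.7]

```text
time_s: 9.85
tool_pos: [0.4854, -0.2201, 0.022]
tool_rot: [180.0, -0.1, -174.8]
force: [-0.2, -0.1, -0.3]
grip_width: 0.0875
grasp_force: 0.0
```

>>> drive_tool:
  angular:
    - [0,0,0]
    - [0,0,0]
    - [0,0,0]
    - [0,0,0]
    - [0,0,0]
    - [0,0,0]
    - [0,0,0]
    - [0,0,0]
    - [0,0,0]
    - [0,0,0]
  delta_pos:
    - [-0.2,-0.15,0]
    - [0,0,0]
    - [0,0,0]
    - [0,0,0]
    - [0,0,0]
    - [0,0,0]
    - [0,0,0]
    - [0,0,0]
    - [0,0,0]
    - [0,0,0]
  gripper: [8.7,5,5,5,5,5,5,5,5,5]
  squeeze: 5

```text
time_s: 10.85
tool_pos: [0.488, -0.2219, 0.0227]
tool_rot: [180.0, 0.0, -174.8]
force: [-0.7, 0.2, 3.0]
grip_width: 0.0581
grasp_force: 5.0
```

>>> drive_tool:
  angular:
    - [0,0,0]
    - [0,0,0]
    - [0,0,0]
    - [0,0,0]
    - [0,0,0]
    - [0,0,0]
    - [0,0,0]
  delta_pos:
    - [0,0,-0.5]
    - [0,0,-1]
    - [0,0,-2]
    - [0,0,-3]
    - [0,0,-3]
    - [0,0,-3]
    - [0,0,0]
  gripper: [5,5,5,5,5,5,5]

```text
time_s: 11.55
tool_pos: [0.4905, -0.2234, 0.1525]
tool_rot: [-179.9, 0.5, -174.9]
force: [0.4, -0.2, 0.5]
grip_width: 0.058
grasp_force: 5.0
```

```bash
cat > i.py <<'E'
from h import *
o=telemetry.get_obs();print(o['tool_pos'],o['tool_rot'],o['qpos'].round(0),o['grip_width'],o['force'])
c=eyes.read_camera('top'); c2=eyes.read_camera('side')
for r in models.cut_out(c2,'dish_centre')[:2]: print(r['p'],r['centre'],w2px(c2,[o['tool_pos']-[0,0,.005]]))
a=c['pixels'][190:290,330:480]
p=w2px(c2,[o['tool_pos']])[0].astype(int)
b=c2['pixels'][p[1]-50:p[1]+50,p[0]-75:p[0]+75]
w=eyes.read_camera('wrist')['pixels'][90:390,55:505]
k=lambda x:cv2.resize(x,(450,300),interpolation=2)
cv2.imwrite('pics/h5.png',np.vstack([k(b),k(w)])[:,:,::-1])
E
python3 i.py
```

```text
[ 0.49051328 -0.22339353  0.15248387] [-179.85788557    0.47571544 -174.85485012] [-13.   9.  38. 107.  -6.  66. 122.] 0.05796880100617495 [ 0.39739962 -0.24232906  0.51136449]
0.86 [374.7, 223.4] [[376.16565071 214.48904106]]
0.67 [419.2, 274.8] [[376.16565071 214.48904106]]
```

View pics/h5.png

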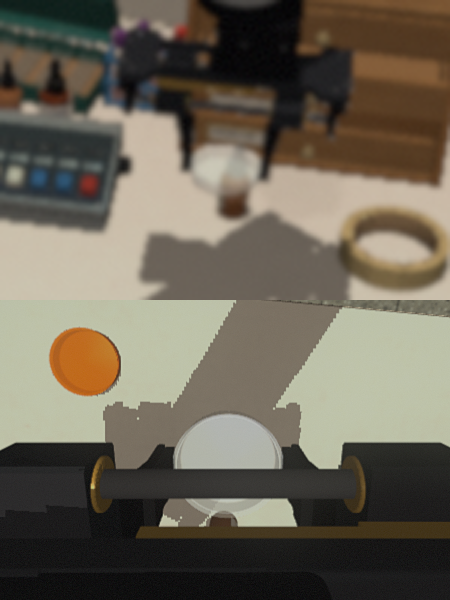

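The dish is held level. Carrying it to the nest.

>>> drive_tool:
  angular:
    - [0,0,0]
    - [0,0,0]
    - [0,0,0]
    - [0,0,0]
    - [0,0,0]
    - [0,0,0]
    - [0,0,0]
    - [0,0,0]
    - [0,0,0]
    - [0,0,0]
    - [0,0,0]
    - [0,0,0]
    - [0,0,0]
    - [0,0,0]
    - [0,0,0]
    - [0,0,0]
    - [0,0,0]
    - [0,0,0]
    - [0,0,0]
    - [0,0,0]
  delta_pos:
    - [-0.2,1.2,0]
    - [-0.4,2.5,0]
    - [-0.45,3,0]
    - [-0.45,3,0]
    - [-0.45,3,0]
    - [-0.45,3,0]
    - [-0.45,3,0]
    - [-0.45,3,0]
    - [-0.45,3,0]
    - [-0.45,3,0]
    - [-0.45,3,0]
    - [-0.45,3,0]
    - [-0.45,3,0]
    - [-0.45,3,0]
    - [-0.45,3,0]
    - [-0.45,3,0]
    - [-0.45,2.7,0]
    - [-0.38,1.3,0]
    - [0,0,0]
    - [0,0,0]
  gripper: [5,5,5,5,5,5,5,5,5,5,5,5,5,5,5,5,5,5,5,5]

```text
time_s: 13.75
tool_pos: [0.5198, 0.2786, 0.1469]
tool_rot: [-179.9, -0.1, -174.9]
force: [-0.2, -1.7, -0.3]
grip_width: 0.0582
grasp_force: 5.0
```

```bash
cat > j.py <<'E'
from h import *
o=telemetry.get_obs();T=o['tool_pos'];print(T,o['tool_rot'],o['grip_width'])
print('dvec',np.array([.5224,.2786,.053])-T, rot(o['tool_rot']).T@(np.array([.5224,.2786,.053])-T)*100)
c=eyes.read_camera('wrist')
for r in models.cut_out(c,'dish_centre')[:1]:
    m=r['pixels'].astype(np.uint8); cn=max(cv2.findContours(m,0,1)[0],key=len).reshape(-1,2)
    P=px2w(c,cn,T[2]-.0085)-T; L=P@rot(o['tool_rot'])*1000
    i=cn[:,1]<cn[:,1].min()+25; L=L[i]
    A=np.c_[2*L[:,:2],np.ones(len(L))]; s=np.linalg.lstsq(A,(L[:,:2]**2).sum(1),rcond=None)[0]
    print('p',r['p'],'centre in tool',s[:2],'rad',np.sqrt(s[2]+s[0]**2+s[1]**2),'max x',L[:,0].max(),'y',L[:,1].min(),L[:,1].max())
E
python3 j.py
```

```text
[0.51984921 0.27861022 0.14694471] [-1.79901861e+02 -6.26895603e-02 -1.74875246e+02] 0.05818592953308555
dvec [ 2.55079127e-03 -1.02159926e-05 -9.39447141e-02] [-2.64246917e-01 -7.71157301e-03  9.39421490e+00]
p 0.7 centre in tool [5.32691062 0.02576141] rad 26.111628773560135 max x 31.417552377203858 y -23.046880309549945 22.914975873039158
```

>>> drive_tool:
  angular:
    - [0,0,0]
    - [0,0,0]
    - [0,0,0]
    - [0,0,0]
    - [0,0,0]
    - [0,0,0]
    - [0,0,0]
  delta_pos:
    - [-0.35,0,1.5]
    - [0,0,2]
    - [0,0,2]
    - [0,0,1.5]
    - [0,0,1]
    - [0,0,0.6]
    - [0,0,0]
  gripper: [5,5,5,5,5,5,5]

```text
time_s: 14.55
tool_pos: [0.5233, 0.28, 0.0609]
tool_rot: [-180.0, -0.1, -174.8]
force: [0.5, 0.3, -0.4]
grip_width: 0.058
grasp_force: 5.0
```

>>> drive_tool:
  angular:
    - [0,0,0]
    - [0,0,0]
    - [0,0,0]
    - [0,0,0]
  delta_pos:
    - [0,-0.13,0.3]
    - [0,0,0.3]
    - [0,0,0.2]
    - [0,0,0]
  gripper: [5,5,5,5]

```text
time_s: 14.95
tool_pos: [0.5236, 0.2791, 0.0535]
tool_rot: [180.0, -0.0, -174.8]
force: [0.1, 0.5, -0.6]
grip_width: 0.0578
grasp_force: 5.0
```

>>> drive_tool:
  angular:
    - [0,0,0]
    - [0,0,0]
    - [0,0,0]
  delta_pos:
    - [0,0,0.1]
    - [0,0,0.1]
    - [0,0,0]
  gripper: [5,5,5]

```text
time_s: 15.25
tool_pos: [0.5236, 0.2791, 0.0515]
tool_rot: [-180.0, -0.0, -174.8]
force: [0.2, -0.1, 0.5]
grip_width: 0.0579
grasp_force: 5.0
```

>>> drive_tool:
  angular:
    - [0,0,0]
    - [0,0,0]
    - [0,0,0]
    - [0,0,0]
    - [0,0,0]
    - [0,0,0]
    - [0,0,0]
    - [0,0,0]
    - [0,0,0]
    - [0,0,0]
    - [0,0,0]
  delta_pos:
    - [0,0,0.1]
    - [0,0,0]
    - [0,0,0]
    - [0,0,0]
    - [0,0,0]
    - [0,0,-1]
    - [0,0,-2]
    - [0,0,-4]
    - [-1,0,-4]
    - [-4,0,-1]
    - [0,0,0]
  gripper: [5,5,7.2,7.2,7.2,7.2,7.2,7.2,7.2,7.2,7.2]

```text
time_s: 16.35
tool_pos: [0.5789, 0.2834, 0.1744]
tool_rot: [179.9, 0.5, -175.0]
force: [0.6, -0.7, -1.3]
grip_width: 0.0721
grasp_force: 0.0
```

```bash
cat > k.py <<'E'
from h import *
o=telemetry.get_obs();print(o['tool_pos'],o['grip_width'])
c=eyes.read_camera('wrist'); save(c,'w6')
print(w2px(c,[[.5224,.2786,.027]]))
for r in models.cut_out(c,'dish_centre')[:2]:
    m=r['pixels'].astype(np.uint8); cn=max(cv2.findContours(m,0,1)[0],key=len).reshape(-1,2)
    print(r['p'],r['centre'],cv2.minEnclosingCircle((px2w(c,cn,.041)[:,:2]*1000).astype(np.float32)))
E
python3 k.py
```

```text
[0.57886281 0.28337002 0.17440703] 0.0721301902947644
[[282.57794731 137.8423267 ]]
```

View pics/w6.png

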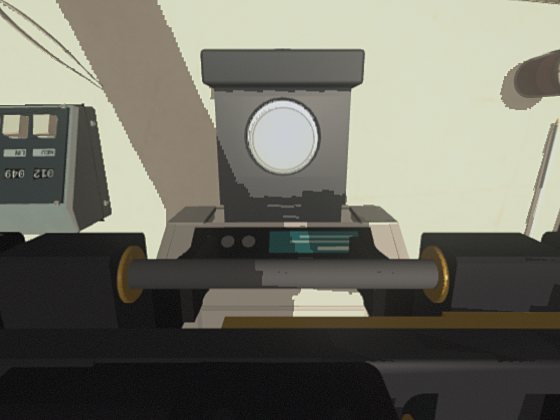

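The dish sits concentric in the nest at wrist (283,136), with the drawer block at (282,68). Next I'll move in front of the drawer and push it home.

>>> drive_tool:
  angular:
    - [0,0,0]
    - [0,0,0]
    - [0,0,0]
    - [0,0,0]
    - [0,0,0]
    - [0,0,0]
    - [0,0,0]
    - [0,0,0]
    - [0,0,0]
    - [0,0,0]
  delta_pos:
    - [2.5,0,0]
    - [4.5,0,0]
    - [4.5,0,0]
    - [4.5,0,0]
    - [0.8,0,0]
    - [0,0,4]
    - [0,0,4]
    - [0,0,3]
    - [0,0,1.5]
    - [0,0,0]
  gripper: [0,0,0,0,0,0,0,0,0,0]

```text
time_s: 17.45
tool_pos: [0.4039, 0.2668, 0.043]
tool_rot: [-179.8, -0.3, -174.8]
force: [-0.9, -0.0, -0.2]
grip_width: 0.0027
grasp_force: 0.0
```

>>> drive_tool:
  angular:
    - [0,0,0]
    - [0,0,0]
    - [0,0,0]
    - [0,0,0]
    - [0,0,0]
    - [0,0,0]
    - [0,0,0]
    - [0,0,0]
    - [0,0,0]
    - [0,0,0]
    - [0,0,0]
    - [0,0,0]
    - [0,0,0]
    - [0,0,0]
    - [0,0,0]
    - [0,0,0]
    - [0,0,0]
    - [0,0,0]
  delta_pos:
    - [0,0,-0.5]
    - [-1,0,0]
    - [-1,0,0]
    - [-1,0,0]
    - [-0.3,0,0]
    - [-0.2,0,0]
    - [-0.2,0,0]
    - [-0.2,0,0]
    - [-0.2,0,0]
    - [-0.2,0,0]
    - [-0.2,0,0]
    - [-0.2,0,0]
    - [-0.2,0,0]
    - [-0.2,0,0]
    - [-0.2,0,0]
    - [-0.3,0,0]
    - [-0.3,0,0]
    - [-0.3,0,0]
  gripper: [0,0,0,0,0,0,0,0,0,0,0,0,0,0,0,0,0,0]

```text
time_s: 19.25
tool_pos: [0.468, 0.2739, 0.0504]
tool_rot: [-180.0, -0.0, -174.8]
force: [-2.9, -0.2, -1.2]
grip_width: 0.0006
grasp_force: 1.6
```

Contact at about 3 N, as expected. Pushing on: 95 mm to the shut position.

>>> drive_tool:
  angular:
    - [0,0,0]
    - [0,0,0]
    - [0,0,0]
    - [0,0,0]
    - [0,0,0]
    - [0,0,0]
    - [0,0,0]
    - [0,0,0]
    - [0,0,0]
    - [0,0,0]
    - [0,0,0]
    - [0,0,0]
    - [0,0,0]
    - [0,0,0]
    - [0,0,0]
    - [0,0,0]
    - [0,0,0]
    - [0,0,0]
    - [0,0,0]
    - [0,0,0]
  delta_pos:
    - [-0.4,0,0]
    - [-0.4,0,0]
    - [-0.4,0,0]
    - [-0.4,0,0]
    - [-0.4,0,0]
    - [-0.4,0,0]
    - [-0.4,0,0]
    - [-0.4,0,0]
    - [-0.4,0,0]
    - [-0.4,0,0]
    - [-0.4,0,0]
    - [-0.4,0,0]
    - [-0.4,0,0]
    - [-0.4,0,0]
    - [-0.4,0,0]
    - [-0.4,0,0]
    - [-0.4,0,0]
    - [-0.4,0,0]
    - [-0.4,0,0]
    - [-0.4,0,0]
  gripper: [0,0,0,0,0,0,0,0,0,0,0,0,0,0,0,0,0,0,0,0]

```text
time_s: 21.25
tool_pos: [0.5472, 0.2809, 0.0504]
tool_rot: [-180.0, -0.1, -174.8]
force: [-5.3, -3.3, -0.4]
grip_width: 0.0007
grasp_force: 2.8
```

>>> drive_tool:
  angular:
    - [0,0,0]
    - [0,0,0]
    - [0,0,0]
    - [0,0,0]
    - [0,0,0]
    - [0,0,0]
    - [0,0,0]
  delta_pos:
    - [-0.3,0,0]
    - [-0.3,0,0]
    - [-0.3,0,0]
    - [-0.3,0,0]
    - [-0.3,0,0]
    - [-0.15,0,0]
    - [0,0,0]
  gripper: [0,0,0,0,0,0,0]

```text
time_s: 21.95
tool_pos: [0.5648, 0.2827, 0.0507]
tool_rot: [180.0, 0.1, -174.8]
force: [-2.8, -1.2, -2.3]
grip_width: 0.0005
grasp_force: 1.4
```

>>> drive_tool:
  angular:
    - [0,0,0]
    - [0,0,0]
    - [0,0,0]
    - [0,0,0]
    - [0,0,0]
    - [0,0,0]
  delta_pos:
    - [-0.1,0,0]
    - [-0.1,0,0]
    - [-0.1,0,0]
    - [-0.1,0,0]
    - [-0.1,0,0]
    - [0,0,0]
  gripper: [0,0,0,0,0,0]

```text
time_s: 22.55
tool_pos: [0.5695, 0.2832, 0.0508]
tool_rot: [180.0, 0.1, -174.8]
force: [-1.5, -1.9, -1.1]
grip_width: 0.0005
grasp_force: 1.6
```

>>> drive_tool:
  angular:
    - [0,0,0]
    - [0,0,0]
    - [0,0,0]
  delta_pos:
    - [-0.1,0,0]
    - [-0.1,0,0]
    - [0,0,0]
  gripper: [0,0,0]

```text
time_s: 22.85
tool_pos: [0.5714, 0.2833, 0.0507]
tool_rot: [180.0, 0.0, -174.8]
force: [-2.5, -2.1, -0.5]
grip_width: 0.0003
grasp_force: 1.6
```

>>> drive_tool:
  angular:
    - [0,0,0]
    - [0,0,0]
    - [0,0,0]
  delta_pos:
    - [-0.1,0,0]
    - [-0.1,0,0]
    - [0,0,0]
  gripper: [0,0,0]

```text
time_s: 23.15
tool_pos: [0.5734, 0.2836, 0.0507]
tool_rot: [180.0, 0.0, -174.8]
force: [-3.4, -1.7, -0.0]
grip_width: 0.0003
grasp_force: 1.5
```

>>> drive_tool:
  angular:
    - [0,0,0]
    - [0,0,0]
    - [0,0,0]
  delta_pos:
    - [-0.1,0,0]
    - [-0.05,0,0]
    - [0,0,0]
  gripper: [0,0,0]

```text
time_s: 23.45
tool_pos: [0.5738, 0.2836, 0.0507]
tool_rot: [-180.0, -0.1, -174.8]
force: [-4.7, -4.6, 2.9]
grip_width: 0.0003
grasp_force: 2.9
```

>>> drive_tool:
  angular:
    - [0,0,0]
    - [0,0,0]
  delta_pos:
    - [-0.08,0,0]
    - [0,0,0]
  gripper: [0,0]

```text
time_s: 23.65
tool_pos: [0.5738, 0.2836, 0.0507]
tool_rot: [-180.0, -0.2, -174.8]
force: [-8.0, -3.5, 3.7]
grip_width: 0.0003
grasp_force: 4.0
```

The tool is firmly at the stop. Letting go.

>>> drive_tool:
  angular:
    - [0,0,0]
    - [0,0,0]
    - [0,0,0]
    - [0,0,0]
    - [0,0,0]
    - [0,0,0]
    - [0,0,0]
    - [0,0,0]
    - [0,0,0]
    - [0,0,0]
    - [0,0,0]
    - [0,0,0]
  delta_pos:
    - [3,0,0]
    - [4,0,0]
    - [4,0,-3]
    - [0,0,-4.5]
    - [0,0,-4.5]
    - [0,0,-4.5]
    - [0,-4,0]
    - [0,-4.5,0]
    - [0,-4.5,0]
    - [0,-4.5,0]
    - [0,-4.5,0]
    - [0,0,0]
  gripper: [0,0,0,0,0,0,0,0,0,0,0,0]

```text
time_s: 24.85
tool_pos: [0.488, 0.0478, 0.2173]
tool_rot: [-179.9, 0.3, -175.4]
force: [0.3, 0.1, 0.4]
grip_width: 0.0007
grasp_force: 0.0
```

```bash
cat > l.py <<'E'
from h import *
c=eyes.read_camera('top'); im=c['pixels'][130:290,100:300]; cv2.imwrite('pics/t7.png',cv2.resize(im,None,fx=3.7,fy=3.7,interpolation=2)[:,:,::-1])
for r in models.cut_out(c,'drawer_front')[:1]:
    m=r['pixels'].astype(np.uint8); cn=max(cv2.findContours(m,0,1)[0],key=len).reshape(-1,2)
    print(r['p'],m.sum(),cv2.minAreaRect(px2w(c,cn,.056)[:,:2].astype(np.float32)*1000))
E
python3 l.py
```

```text
0.83 447 ((578.784423828125, 281.38177490234375), (27.15110206604004, 129.39414978027344), 5.581340789794922)
```

View pics/t7.png

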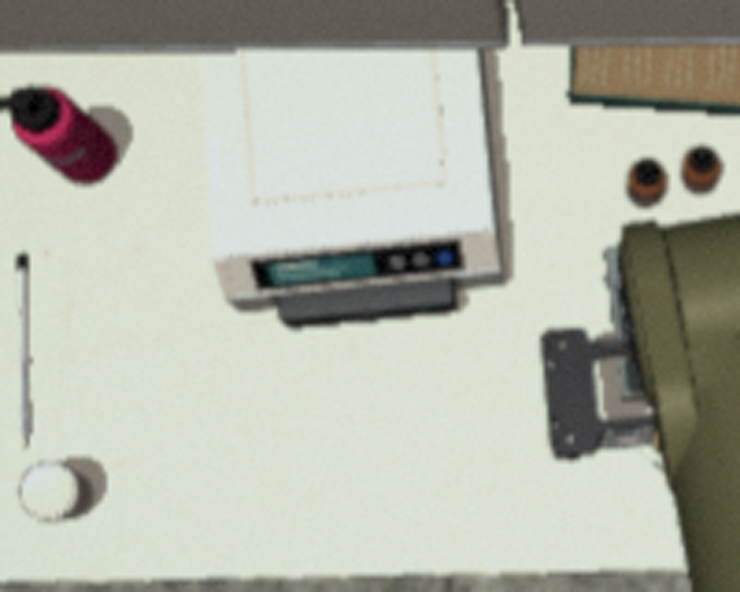

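The drawer stays shut, with the block at crop (370,300) as at the start, and the hand is clear. Handing in.

```bash
python3 -c "from cell import env; print(env.sign_off())"
```

```text
the job is handed in; nothing more can be done
None
```

I set the covered dish in the scanner's nest and pushed the drawer home; the latch held it shut after I let go. I handed the job in at about 25 s, but sign-off gave no verdict back.

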